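# Close the beam shutters in shutdown order

### The arm

A 6-joint arm with a two-finger parallel gripper is mounted at the origin on the work surface. World frame = base frame: x ahead of the robot, y to its left, z up, the work surface at z = 0. Lengths are in m, angles in rad, forces in N, time in s.
With the tool pointing down it reaches from about 0.325 to 0.9 m from the base axis. Payload 3.5 kg.
Tool frame: the origin (TCP) lies midway between the tips of the shut fingers; the grasp point (between the pads) lies 19 mm behind it; z points along the fingers, y is the direction in which the jaws open and shut (so a half turn about z gives the same grasp; the last joint's range is limited). The gripper opens to 85 mm and grips with 20 to 120 N. Pads are 22 mm wide; open, the fingers measure 114 mm over their backs; the gripper's body (76 mm by 85 mm) begins 54 mm behind the grasp point. The pads swing forward as they close: fully open they stand 13 mm farther back than shut.
Start: joints at [1.101, 0.276, -0.026, 1.268, 0, 1.467], TCP at [0.224, 0.583, 0.231] pointing down, gripper open.
Joint ranges: [-3.12, 3.12], [-0.85, 1.88], [-1.08, 1.24], [-1.95, 2.15], [-1.57, 1.53], [-3.14, 3.14]. Speed limits (rad/s): [2.57, 2.57, 3.14, 3.14, 3.14, 3.14].

### API

Orientations are given as a unit quaternion [w, x, y, z].
In Python, from plant import bot gives the robot as it stands. The module is installed in compiled form; this text tells all that it offers.
- The arm moves only by the tool arm_command, never from a script. Its argument "targets" is a list of rows, each a list of 7 numbers: the gripper command: -1 is fully open, 1 is shut, values between are in proportion, then the shift along the tool's x, y, z in m, then the turn, a rotation vector about the tool's x, y, z in rad. A call has 1 to 12 rows; each row is the pose to reach, as a shift and turn from the pose commanded when the call began, along the tool's axes at that moment; what a row does not reach only later rows make up. A row lasts 1/10 s, in which the tool goes at most 50 mm and 8.59 degrees, less where a joint would pass 70% of its speed; a pose out of reach is approached as far as the arm can. A call with a gripper value outside its range is refused whole. The fingers move at their own pace and stop on an object; "force" is the grip in N (left out, the last holds). Time passes only in rows, so rows that repeat a pose let the fingers close. It gives the time, the measured TCP pose, the force and the opening at its end, in the units of the state.
- bot.observe(): the state, without advancing time (a new reading comes with each control period).
- bot.read_camera(name): name is "side" or "top"; returns a dict with "pixels" (384x512x3 uint8, red, green, blue), "depth" (384x512 float32, m along the optical axis (not along the pixel's ray), 0 where there is no reading), "intrinsics" (3x3 intrinsics, pixels), "dist" ([k1, k2, p1, p2, k3] as OpenCV has them; the pictures are not rectified), "world_to_cam" (4x4, takes a point from world to camera coordinates). Camera axes: x right, y up, looking along -z (the intrinsics and any distortion apply to the point x, -y, -z); pixel columns grow to the right and rows downward; lengths in m; the calibration is good to about 2 mm. A picture is of the moment at which its call begins.
- bot.close_job(): hands the job in, once; it reports no verdict.
The state is a dict: "time": time; "joint_positions": joint angles; "qvel": joint speeds; "joint_efforts": joint torques, N m; "ee_pos": TCP position; "ee_rot": TCP orientation; "force": force on the tool from outside, world axes, zero at the start; "ft_torque": the same for the moment, N m; "finger_gap": finger opening in m.
Only numpy, scipy, OpenCV 4.12 (cv2) and the standard library are available. Lean on these libraries where they do the work, as an engineer would, in place of code of your own. Each camera call takes 0.05 s, during which the arm holds its last target. There are 200 camera calls.

### The job

The laser run is over: close the three beam shutters by pushing each one's top cap down with a light touch, first the round cap, then the square one, then the long narrow bar, each well down (a centimetre or more) so that it stays down. Press gently from above; do not lift, tip or shove the shutters, and leave the lens, the detector and the screwdriver alone.

Things in the scene. Friction and masses are not known exactly. Their poses are not given: they have to be found in the camera images.
- round_shutter: Loose free-standing beam shutter, roughly 0.7 to 1.2 kg: steel foot 70 (x) x 64 (y) x 16 mm, 20 mm round post, black housing 50 (x) x 26 (y) mm whose top is 83 mm above the bench, and on top a push-down plunger with a bare aluminium cap: a flat round disc 34 mm across, 9 mm thick. Origin at the centre of the foot's underside, on the bench; z up. The plunger is on the z axis.
- round_cap_top (a point): Centre of the top face of the round cap; it moves down with the plunger (120 mm above the bench when the plunger is fully up). Axes are the shutter's.
- round_plunger (a joint): Downward travel of that plunger in m: 0 = fully up (shutter open), 0.026 = at its lower stop; it starts within 2 mm of the top. It is soft: the push needed is about 2.5 N at the start, 4.5 N at 14 mm and 6 N at the stop. Its friction and a weak return spring balance at about 14 mm: let go above that it stays where it was left, let go below that it creeps back up to about 14 mm and stays there. At 9 mm and deeper the shutter is closed.
- square_shutter: Loose free-standing beam shutter, roughly 0.7 to 1.2 kg: steel foot 70 (x) x 64 (y) x 16 mm, 20 mm round post, black housing 50 (x) x 26 (y) mm whose top is 95 mm above the bench, and on top a push-down plunger with a bare aluminium cap: a flat square 32 x 32 mm, 9 mm thick. Origin at the centre of the foot's underside, on the bench; z up. The plunger is on the z axis.
- square_cap_top (a point): Centre of the top face of the square cap; it moves down with the plunger (132 mm above the bench when the plunger is fully up). Axes are the shutter's.
- square_plunger (a joint): Downward travel of that plunger in m: 0 = fully up (shutter open), 0.026 = at its lower stop; it starts within 2 mm of the top. It is soft: the push needed is about 2.5 N at the start, 4.5 N at 14 mm and 6 N at the stop. Its friction and a weak return spring balance at about 14 mm: let go above that it stays where it was left, let go below that it creeps back up to about 14 mm and stays there. At 9 mm and deeper the shutter is closed.
- bar_shutter: Loose free-standing beam shutter, roughly 0.7 to 1.2 kg: steel foot 70 (x) x 64 (y) x 16 mm, 20 mm round post, black housing 50 (x) x 26 (y) mm whose top is 107 mm above the bench, and on top a push-down plunger with a bare aluminium cap: a narrow bar 54 mm long (along the shutter's x) and 14 mm wide, 9 mm thick. Origin at the centre of the foot's underside, on the bench; z up. The plunger is on the z axis.
- bar_cap_top (a point): Centre of the top face of the bar cap; it moves down with the plunger (144 mm above the bench when the plunger is fully up). Axes are the shutter's.
- bar_plunger (a joint): Downward travel of that plunger in m: 0 = fully up (shutter open), 0.026 = at its lower stop; it starts within 2 mm of the top. It is soft: the push needed is about 2.5 N at the start, 4.5 N at 14 mm and 6 N at the stop. Its friction and a weak return spring balance at about 14 mm: let go above that it stays where it was left, let go below that it creeps back up to about 14 mm and stays there. At 9 mm and deeper the shutter is closed.
- lens_mount: Bystander: loose lens in a round 44 mm holder on a post with a 52 mm round foot, 100 mm tall, 0.35 kg. Origin under the centre of the foot.
- detector: Bystander: loose black detector head 40 x 30 x 40 mm on a post with a 52 mm round foot, 86 mm tall, 0.4 kg. Origin under the centre of the foot.
- driver: Bystander: loose orange-handled screwdriver, 160 mm long, lying on the bench along its own x axis, under 35 mm tall.
Things that resemble listed ones, but are neither listed nor needed, are in the scene too. Leave any pink look-alike of the square_shutter alone.

How it is judged:
By the outcome, as a careful person would: the job done as asked, in the order asked, and still so for the second after the job is handed in, with the robot touching nothing.
It also fails if it takes over 51 s, if anything falls off the work surface, if the arm or the gripper's body presses on something with over 40 N, if the wrist force passes 120 N, or if a joint passes its speed limit or range.

## Working session

There is one attempt and no reset: what is moved stays moved. The work goes in short steps, Python scripts to look and compute and a tool call to move; the robot and the scene stay as the last step left them, time stands still between calls to the robot, and variables do not carry over. Pictures are saved under pics/ and viewed, about 8 in all and at most 12, crops included, and the job is handed in when it is done.

Besides the shell and the picture viewer there is one more tool, called as a command line: name --pt "numbers of a row" for each row, then --argument value for the rest. arm_command: Moves the arm, as the interface text tells. Its arguments: {"type":"object","properties":{"targets":{"type":"array"},"force":{"type":"number"}},"required":["targets"]}

```bash
mkdir -p pics; python3 - <<'E'
from plant import bot
import cv2,numpy as np
s=bot.observe();print({k:np.round(v,3) for k,v in s.items()})
for n in("top","side"):
    c=bot.read_camera(n);np.savez(f"{n}0.npz",**c)
    cv2.imwrite(f"pics/{n}0.png",cv2.resize(c["pixels"][:,:,::-1],(800,600),interpolation=cv2.INTER_CUBIC))
    print(n,np.round(c["intrinsics"],1).tolist(),c["dist"],np.round(c["world_to_cam"],3).tolist(),(c["depth"]>0).mean())
E
```

```text
{'time': np.float64(0.0), 'joint_positions': array([ 1.101,  0.277, -0.028,  1.268, -0.   ,  1.467]), 'qvel': array([-0.   ,  0.001, -0.   , -0.001, -0.001,  0.002]), 'joint_efforts': array([-1.0000e-03, -4.4551e+01,  2.9520e+01,  1.6000e-02, -0.0000e+00,
       -0.0000e+00]), 'ee_pos': array([0.224, 0.583, 0.23 ]), 'ee_rot': array([-0.   ,  0.182,  0.983, -0.001]), 'force': array([ 0.52 , -0.176,  0.159]), 'ft_torque': array([-0.002,  0.025,  0.041]), 'finger_gap': np.float64(0.085)}
top [[407.1, 0.0, 251.2], [0.0, 407.1, 189.4], [0.0, 0.0, 1.0]] [0.00311644 0.         0.         0.         0.        ] [[-0.119, -0.993, 0.004, 0.006], [0.972, -0.115, 0.206, -0.574], [-0.204, 0.029, 0.979, -0.84], [0.0, 0.0, 0.0, 1.0]] 0.995941162109375
side [[386.4, 0.0, 263.3], [0.0, 386.4, 189.3], [0.0, 0.0, 1.0]] [-0.07927272  0.          0.          0.          0.        ] [[0.933, -0.361, -0.001, -0.545], [0.216, 0.554, 0.804, -0.173], [-0.289, -0.75, 0.595, -0.784], [0.0, 0.0, 0.0, 1.0]] 0.9959309895833334
```

View pics/top0.png

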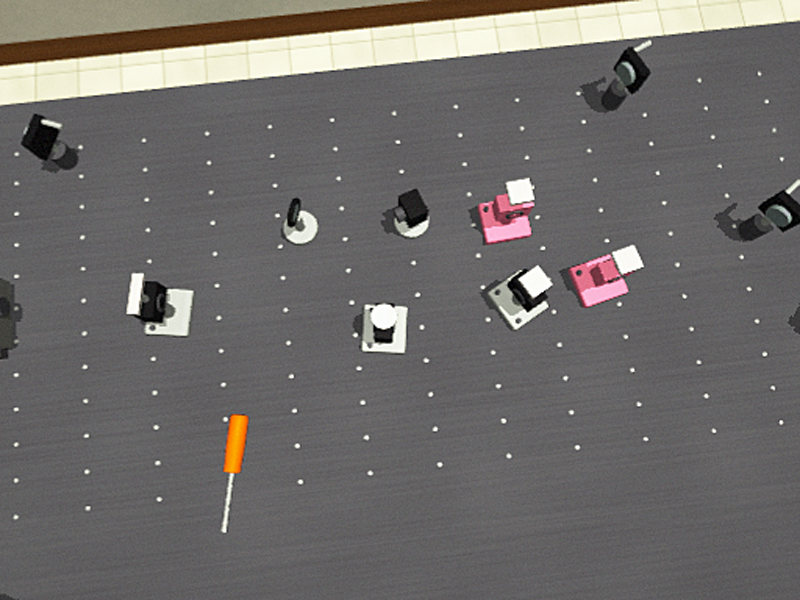

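View pics/side0.png

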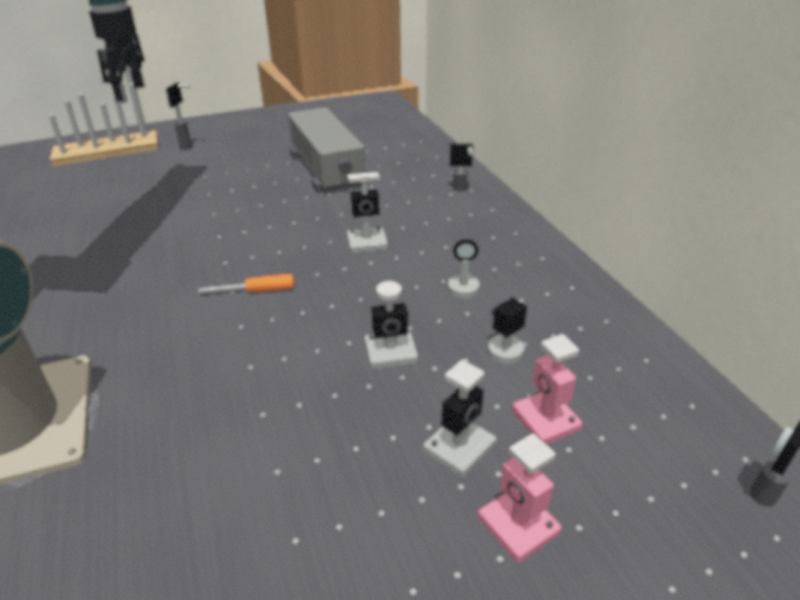

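The top view shows the round cap at (383,317), the square at (535,280) and the bar at (137,296). The side view shows them at (389,289), (465,374) and (363,177). The pink look-alikes stand beside the square one, and the lens and detector are farther out.

```bash
cat > m.py <<'E'
import numpy as np,cv2
from plant import bot
def cloud(c):
    h,w=c["depth"].shape;u,v=np.meshgrid(np.arange(w),np.arange(h))
    p=cv2.undistortPoints(np.stack([u,v],-1).reshape(-1,1,2).astype(float),c["intrinsics"],c["dist"]).reshape(h,w,2)
    d=c["depth"];P=np.stack([p[...,0]*d,-p[...,1]*d,-d],-1)
    T=np.linalg.inv(c["world_to_cam"]);return P@T[:3,:3].T+T[:3,3],p
def tri(obs):  # obs: list of (c, undistorted xy)
    A=[]
    for c,(x,y) in obs:
        M=np.diag([1,-1,-1])@c["world_to_cam"][:3]
        A+=[x*M[2]-M[0],y*M[2]-M[1]]
    X=np.linalg.svd(np.array(A))[2][-1];return X[:3]/X[3]
H=dict(round=.120,square=.132,bar=.144)
E
python3 - <<'E'
from m import *
seeds=dict(top=dict(round=(383,317),square=(535,280),bar=(137,296)),side=dict(round=(389,289),square=(465,374),bar=(363,177)))
obs={k:[] for k in H}
for n in("top","side"):
    c=dict(np.load(n+"0.npz"));W,p=cloud(c);g=c["pixels"].min(-1)
    for k,(u,v) in seeds[n].items():
        u=int(u/1.5625);v=int(v/1.5625)
        m=((g>150)&(abs(W[...,2]-W[v,u,2])<.008)).astype(np.uint8)
        l=cv2.connectedComponents(m)[1];m=l==l[v,u]
        q=W[m];r=cv2.minAreaRect((q[:,:2]*1000).astype(np.float32))
        i=p[m].mean(0);obs[k].append((c,i))
        print(n,k,W[v,u].round(3),m.sum(),q.mean(0).round(4),"z",np.percentile(q[:,2],[5,50,95]).round(4),np.round(r[1],0),round(r[2]))
for k in H:
    X=tri(obs[k]);print(k,X.round(4),"r",np.hypot(*X[:2]).round(3),"h",H[k])
E
```

```text
top round [ 0.533 -0.044  0.119] 206 [ 0.5327 -0.0449  0.1196] z [0.1171 0.1196 0.1221] [31. 32.] 36
top square [ 0.556 -0.247  0.129] 242 [ 0.553  -0.2467  0.1313] z [0.129  0.1315 0.1335] [32. 32.] 28
top bar [0.593 0.267 0.141] 177 [0.5958 0.2677 0.1427] z [0.1405 0.1428 0.1449] [15. 52.] 80
side round [ 0.531 -0.048  0.119] 129 [ 0.5324 -0.0486  0.1171] z [0.1153 0.1171 0.1188] [34. 32.] 40
side square [ 0.552 -0.249  0.129] 253 [ 0.5521 -0.2502  0.1292] z [0.1273 0.1293 0.1308] [33. 33.] 26
side bar [0.593 0.26  0.14 ] 71 [0.5953 0.264  0.1393] z [0.1358 0.1394 0.1418] [17. 53.] 83
round [ 0.5336 -0.0449  0.1142] r 0.536 h 0.12
square [ 0.5537 -0.2479  0.1266] r 0.607 h 0.132
bar [0.5973 0.2702 0.1363] r 0.656 h 0.144
```

Depth and triangulation agree to a few mm, and the heights match 120/132/144 mm. Next I shut the fingers and travel above the round cap.

arm_command --pt "1 -0.513 -0.476 0.04 0 0 0" --pt "1 -0.513 -0.476 0.04 0 0 0" --pt "1 -0.513 -0.476 0.04 0 0 0" --pt "1 -0.513 -0.476 0.04 0 0 0" --pt "1 -0.513 -0.476 0.04 0 0 0" --pt "1 -0.513 -0.476 0.04 0 0 0" --pt "1 -0.513 -0.476 0.04 0 0 0" --pt "1 -0.513 -0.476 0.04 0 0 0" --pt "1 -0.513 -0.476 0.04 0 0 0" --pt "1 -0.513 -0.476 0.04 0 0 0" --pt "1 -0.513 -0.476 0.04 0 0 0" --pt "1 -0.513 -0.476 0.04 0 0 0" --force 30

```text
time: 1.3
ee_pos: [0.4881, 0.0436, 0.1967]
ee_rot: [-0.0, 0.182, 0.983, 0.0]
force: [0.3, 1.1, -0.3]
finger_gap: 0.0001
```

```bash
cat > go.py <<'E'
import sys
from m import *
from scipy.spatial.transform import Rotation as R
s=bot.observe();t=np.array([float(a) for a in sys.argv[1:4]])
q=s["ee_rot"];r=R.from_quat(np.roll(q,-1))
print("t",s["time"],"pos",s["ee_pos"].round(4),"q",q.round(4),"F",s["force"].round(2),"gap",s["finger_gap"].round(4),"j",s["joint_positions"].round(2))
print("shift",r.inv().apply(t-s["ee_pos"]).round(4))
E
python3 go.py .5325 -.046 .17
```

```text
Traceback (most recent call last):
  File "go.py", line 6, in <module>
    print("t",s["time"],"pos",s["ee_pos"].round(4),"q",q.round(4),"F",s["force"].round(2),"gap",s["finger_gap"].round(4),"j",s["joint_positions"].round(2))
                                                                                                ^^^^^^^^^^^^^^^^^^^^^
AttributeError: 'float' object has no attribute 'round'
```

arm_command --pt "1 -0.04 -0.03 0.02 0 0 0" --pt "1 -0.04 -0.03 0.02 0 0 0" --pt "1 -0.04 -0.03 0.02 0 0 0" --pt "1 -0.04 -0.03 0.02 0 0 0" --pt "1 -0.04 -0.03 0.02 0 0 0"

```text
time: 1.8
ee_pos: [0.5139, 0.0045, 0.1774]
ee_rot: [-0.0, 0.181, 0.983, 0.0]
force: [-0.4, -0.7, 0.4]
finger_gap: -0.0004
```

```bash
sed -i 's/s\["finger_gap"\].round(4)/round(float(s["finger_gap"]),4)/' go.py
python3 go.py .5325 -.046 .14
```

```text
t 1.8 pos [0.5139 0.0045 0.1774] q [-1.000e-04  1.815e-01  9.834e-01  1.000e-04] F [-0.45 -0.74  0.39] gap -0.0004 j [-0.12  0.12 -0.34  1.11  0.    0.25]
shift [-0.0354 -0.0405  0.0373]
```

arm_command --pt "1 -0.035 -0.04 0.01 0 0 0" --pt "1 -0.035 -0.04 0.02 0 0 0" --pt "1 -0.035 -0.04 0.037 0 0 0" --pt "1 -0.035 -0.04 0.037 0 0 0" --pt "1 -0.035 -0.04 0.037 0 0 0" --pt "1 -0.035 -0.04 0.037 0 0 0"

```text
time: 2.4
ee_pos: [0.5332, -0.0459, 0.141]
ee_rot: [0.001, 0.182, 0.983, 0.0]
force: [-0.3, 0.3, 0.4]
finger_gap: 0.0002
```

```bash
python3 go.py .5325 -.046 .14
python3 - <<'E'
from m import *
for n in("top","side"):
    c=bot.read_camera(n);u,v={"top":(245,203),"side":(249,185)}[n]
    a=c["pixels"][v-60:v+50,u-65:u+65,::-1]
    cv2.imwrite(f"pics/{n}1.png",cv2.resize(a,None,fx=3,fy=3))
a=np.hstack([cv2.imread(f"pics/{n}1.png") for n in("top","side")]);cv2.imwrite("pics/b1.png",a)
E
```

```text
t 2.4 pos [ 0.5332 -0.0459  0.141 ] q [6.000e-04 1.818e-01 9.833e-01 0.000e+00] F [-0.27  0.28  0.42] gap 0.0002 j [-0.21  0.18 -0.34  1.04  0.    0.16]
shift [ 0.0006 -0.0003  0.001 ]
```

View pics/b1.png

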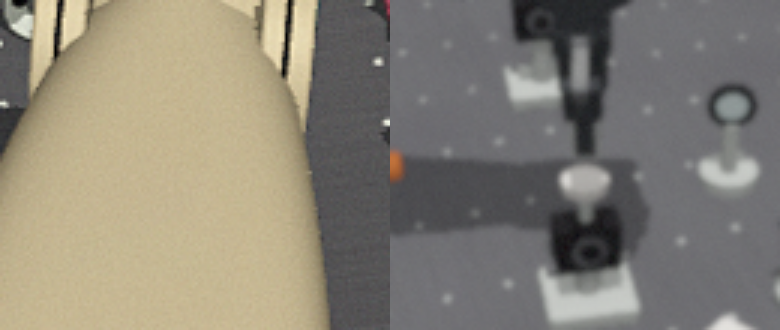

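In the side half, the shut fingertips at (585,152) are centred over the round cap at (585,182). The arm hides the top view. I press slowly.

arm_command --pt "1 0 0 0.008 0 0 0" --pt "1 0 0 0.014 0 0 0" --pt "1 0 0 0.018 0 0 0" --pt "1 0 0 0.021 0 0 0" --pt "1 0 0 0.024 0 0 0" --pt "1 0 0 0.027 0 0 0" --pt "1 0 0 0.03 0 0 0" --pt "1 0 0 0.033 0 0 0" --pt "1 0 0 0.033 0 0 0" --pt "1 0 0 0.033 0 0 0"

```text
time: 3.5
ee_pos: [0.5335, -0.0468, 0.107]
ee_rot: [0.001, 0.182, 0.983, -0.0]
force: [-0.0, -0.3, 0.1]
finger_gap: 0.0003
```

```bash
python3 go.py .5325 -.046 .103
```

```text
t 3.5 pos [ 0.5335 -0.0468  0.107 ] q [ 7.000e-04  1.824e-01  9.832e-01 -0.000e+00] F [-0.01 -0.3   0.11] gap 0.0003 j [-0.21  0.22 -0.38  0.97 -0.    0.16]
shift [0.0013 0.0004 0.004 ]
```

No force where there should be contact, so I look.

```bash
python3 - <<'E'
from m import *
c=bot.read_camera("side");u,v=249,190
cv2.imwrite("pics/s2.png",cv2.resize(c["pixels"][v-45:v+50,u-60:u+60,::-1],None,fx=6,fy=6,interpolation=cv2.INTER_CUBIC))
s=bot.observe();print(s["force"],s["joint_efforts"].round(2),s["ft_torque"].round(3))
W,p=cloud(c);g=c["pixels"].min(-1)
m=(np.hypot(W[...,0]-.5325,W[...,1]+.047)<.03)&(g>120)&(W[...,2]>.07)&(W[...,2]<.13)
q=W[m];print(m.sum(),q.mean(0),np.percentile(q[:,2],[5,50,95]))
E
```

```text
[ 0.28556774 -0.46297355  0.1726916 ] [ 1.000e-02 -3.767e+01  2.575e+01  0.000e+00 -0.000e+00  0.000e+00] [-0.04  -0.007  0.012]
96 [ 0.53002092 -0.05433096  0.10379824] [0.09882254 0.10408002 0.10907051]
```

View pics/s2.png

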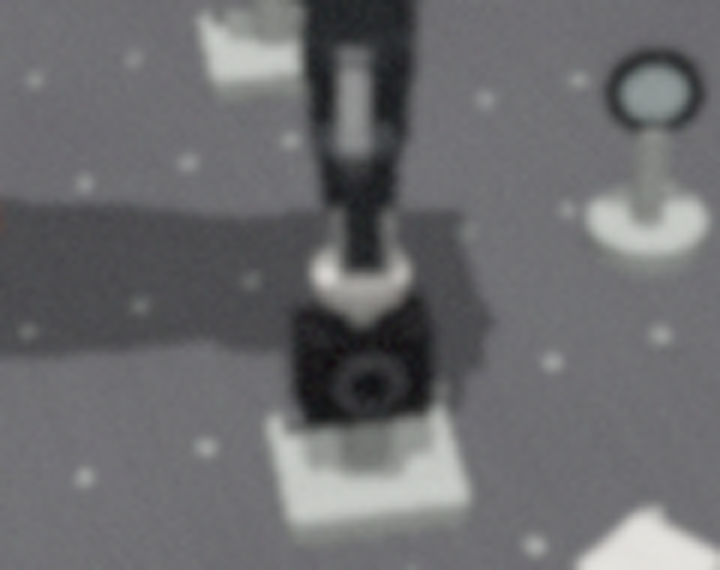

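The fingers are on the cap and it is clearly down, to about 106 mm. The force sensor shows nothing because friction holds the plunger when the finger stops. I press 4 mm more and then retract.

arm_command --pt "1 0 0 0.002 0 0 0" --pt "1 0 0 0.004 0 0 0" --pt "1 0 0 0.004 0 0 0" --pt "1 0 0 0.004 0 0 0"

```text
time: 3.95
ee_pos: [0.5337, -0.0469, 0.1034]
ee_rot: [0.001, 0.182, 0.983, -0.0]
force: [1.0, -0.2, 2.5]
finger_gap: 0.0002
```

arm_command --pt "1 0 0 -0.005 0 0 0" --pt "1 0 0 -0.02 0 0 0" --pt "1 0 0 -0.05 0 0 0" --pt "1 0 0 -0.08 0 0 0" --pt "1 0 0 -0.08 0 0 0" --pt "1 0 0 -0.08 0 0 0"

```text
time: 4.55
ee_pos: [0.533, -0.0467, 0.1836]
ee_rot: [0.001, 0.182, 0.983, -0.0]
force: [-0.6, 0.4, 0.6]
finger_gap: 0.0
```

```bash
python3 go.py .5525 -.248 .18
```

```text
t 4.55 pos [ 0.533  -0.0467  0.1836] q [ 5.000e-04  1.824e-01  9.832e-01 -0.000e+00] F [-0.59  0.37  0.62] gap 0.0 j [-0.21  0.15 -0.29  1.13 -0.    0.16]
shift [-0.0904 -0.181   0.0037]
```

arm_command --pt "1 -0.09 -0.181 0.0 0 0 0" --pt "1 -0.09 -0.181 0.0 0 0 0" --pt "1 -0.09 -0.181 0.0 0 0 0" --pt "1 -0.09 -0.181 0.0 0 0 0" --pt "1 -0.09 -0.181 0.01 0 0 0" --pt "1 -0.09 -0.181 0.03 0 0 0" --pt "1 -0.09 -0.181 0.03 0 0 0" --pt "1 -0.09 -0.181 0.03 0 0 0" --pt "1 -0.09 -0.181 0.03 0 0 0"

```text
time: 5.45
ee_pos: [0.5519, -0.2472, 0.1532]
ee_rot: [-0.0, 0.182, 0.983, 0.0]
force: [0.1, -0.4, -0.7]
finger_gap: -0.0001
```

```bash
python3 go.py .5525 -.248 .116
python3 - <<'E'
from m import *
c=bot.read_camera("side");np.savez("side3.npz",**c);u,v=285,230
W,p=cloud(c);g=c["pixels"].min(-1)
m=(np.hypot(W[...,0]-.5325,W[...,1]+.047)<.03)&(g>130)&(W[...,2]>.07)&(W[...,2]<.13)
q=W[m];print("round cap",m.sum(),q.mean(0).round(4),np.percentile(q[:,2],[5,50,95]).round(4))
cv2.imwrite("pics/s3.png",cv2.resize(c["pixels"][v-70:v+70,u-80:u+80,::-1],None,fx=4,fy=4,interpolation=cv2.INTER_CUBIC))
E
```

```text
t 5.45 pos [ 0.5519 -0.2472  0.1532] q [-1.000e-04  1.819e-01  9.833e-01  1.000e-04] F [ 0.05 -0.39 -0.72] gap -0.0001 j [-0.53  0.29 -0.18  1.1   0.   -0.16]
shift [-0.0008 -0.0006  0.0372]
round cap 133 [ 0.5324 -0.0488  0.1015] [0.0984 0.1017 0.1032]
```

View pics/s3.png

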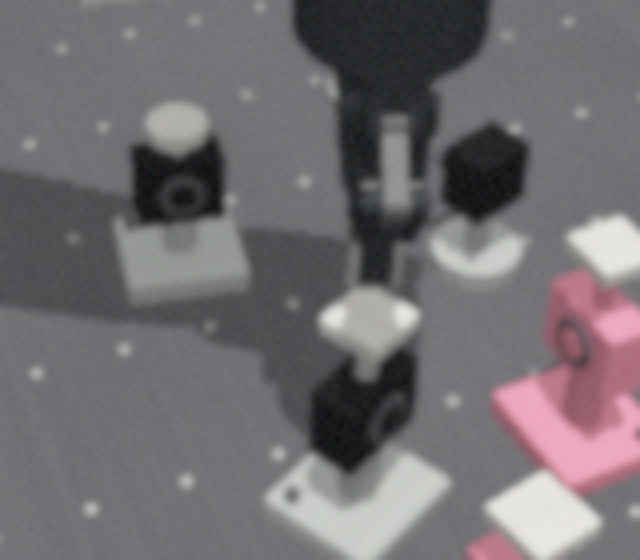

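The round cap (177,125) is down about 15.5 mm and its shutter hasn't moved. The tip at (375,280) is over the square cap at (370,320). I press to about z = 0.115.

arm_command --pt "1 0 0 0.008 0 0 0" --pt "1 0 0 0.014 0 0 0" --pt "1 0 0 0.018 0 0 0" --pt "1 0 0 0.021 0 0 0" --pt "1 0 0 0.024 0 0 0" --pt "1 0 0 0.027 0 0 0" --pt "1 0 0 0.03 0 0 0" --pt "1 0 0 0.033 0 0 0" --pt "1 0 0 0.036 0 0 0" --pt "1 0 0 0.038 0 0 0" --pt "1 0 0 0.038 0 0 0"

```text
time: 6.6
ee_pos: [0.552, -0.248, 0.1147]
ee_rot: [0.0, 0.182, 0.983, -0.0]
force: [0.3, 0.4, -0.0]
finger_gap: -0.0
```

arm_command --pt "1 0 0 -0.005 0 0 0" --pt "1 0 0 -0.02 0 0 0" --pt "1 0 0 -0.05 0 0 0" --pt "1 0 0 -0.08 0 0 0" --pt "1 0 0 -0.08 0 0 0" --pt "1 0 0 -0.08 0 0 0"

```text
time: 7.2
ee_pos: [0.5532, -0.2487, 0.1972]
ee_rot: [0.002, 0.182, 0.983, -0.001]
force: [-0.4, -0.7, -0.1]
finger_gap: 0.0002
```

```bash
python3 go.py .595 .267 .20
cat > chk.py <<'E'
from m import *
c=bot.read_camera("side");W,p=cloud(c);g=c["pixels"].min(-1)
for k,x,y in(("round",.5325,-.048),("square",.5525,-.249),("bar",.595,.265)):
    m=(np.hypot(W[...,0]-x,W[...,1]-y)<.03)&(g>130)&(W[...,2]>.085)&(W[...,2]<.15)
    q=W[m];print(k,m.sum(),q.mean(0).round(4),np.percentile(q[:,2],[5,50,95]).round(4)) if m.any() else print(k,0)
E
python3 chk.py
```

```text
t 7.2 pos [ 0.5532 -0.2487  0.1972] q [ 2.000e-03  1.824e-01  9.832e-01 -8.000e-04] F [-0.36 -0.7  -0.09] gap 0.0002 j [-0.53  0.26 -0.12  1.19 -0.   -0.16]
shift [ 0.1459  0.4963 -0.0038]
round 133 [ 0.5324 -0.0488  0.1015] [0.0982 0.1019 0.1033]
square 268 [ 0.552  -0.2508  0.1139] [0.1105 0.1142 0.1156]
bar 95 [0.5954 0.2637 0.1372] [0.1324 0.1384 0.1412]
```

The square cap is down 15 mm and in place. On to the bar.

arm_command --pt "1 0.146 0.496 0 0 0 0" --pt "1 0.146 0.496 0 0 0 0" --pt "1 0.146 0.496 0 0 0 0" --pt "1 0.146 0.496 0 0 0 0" --pt "1 0.146 0.496 0 0 0 0" --pt "1 0.146 0.496 0 0 0 0" --pt "1 0.146 0.496 0 0 0 0" --pt "1 0.146 0.496 0 0 0 0" --pt "1 0.146 0.496 0 0 0 0" --pt "1 0.146 0.496 0 0 0 0" --pt "1 0.146 0.496 0 0 0 0" --pt "1 0.146 0.496 0 0 0 0"

```text
time: 8.45
ee_pos: [0.5926, 0.2697, 0.1934]
ee_rot: [-0.001, 0.181, 0.984, -0.001]
force: [-0.4, 0.1, -0.1]
finger_gap: -0.0001
```

arm_command --pt "1 0 0 0.01 0 0 0" --pt "1 0 0 0.01 0 0 0" --pt "1 0 0 0.01 0 0 0"

```text
time: 8.75
ee_pos: [0.5929, 0.2656, 0.184]
ee_rot: [-0.001, 0.183, 0.983, -0.001]
force: [0.5, -0.7, -0.7]
finger_gap: -0.0001
```

```bash
python3 go.py .5955 .2665 .165
```

```text
t 8.75 pos [0.5929 0.2656 0.184 ] q [-1.000e-03  1.834e-01  9.830e-01 -7.000e-04] F [ 0.47 -0.68 -0.65] gap -0.0001 j [ 0.32  0.35 -0.03  1.19 -0.    0.69]
shift [-0.0021  0.0018  0.019 ]
```

arm_command --pt "1 -0.002 0.002 0.01 0 0 0" --pt "1 -0.002 0.002 0.02 0 0 0" --pt "1 -0.002 0.002 0.02 0 0 0" --pt "1 -0.002 0.002 0.02 0 0 0"

```text
time: 9.15
ee_pos: [0.5956, 0.2682, 0.1643]
ee_rot: [-0.001, 0.183, 0.983, -0.0]
force: [-1.0, 0.2, 0.0]
finger_gap: -0.0003
```

```bash
python3 go.py .5955 .2665 .127; python3 - <<'E'
from m import *
c=bot.read_camera("side");u,v=233,115
cv2.imwrite("pics/s4.png",cv2.resize(c["pixels"][v-50:v+50,u-60:u+60,::-1],None,fx=6,fy=6,interpolation=cv2.INTER_CUBIC))
E
```

```text
t 9.15 pos [0.5956 0.2682 0.1643] q [-7.000e-04  1.825e-01  9.832e-01 -4.000e-04] F [-1.04  0.2   0.03] gap -0.0003 j [ 0.32  0.37 -0.05  1.16 -0.    0.69]
shift [-0.0005 -0.0016  0.0373]
```

View pics/s4.png

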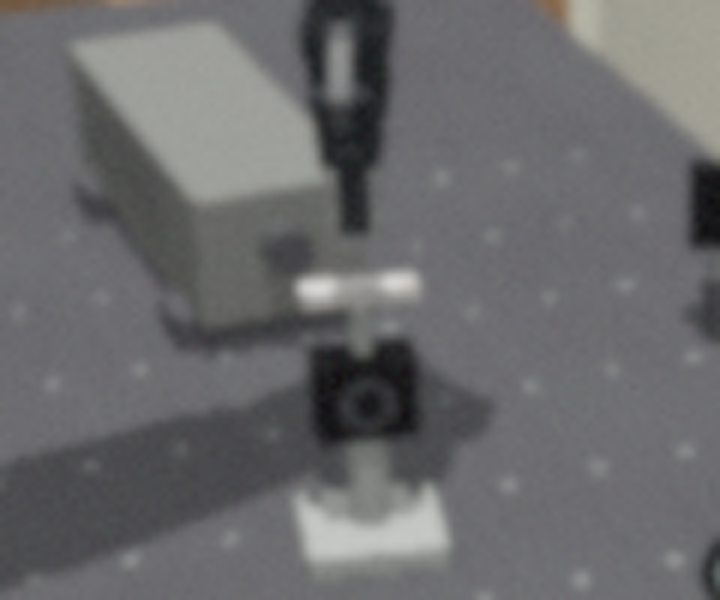

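The tip (355,230) is over the bar cap (358,288), and the laser box to the left is clear. I press to about z = 0.127.

arm_command --pt "1 0 -0.001 0.008 0 0 0" --pt "1 0 -0.001 0.014 0 0 0" --pt "1 0 -0.001 0.018 0 0 0" --pt "1 0 -0.001 0.021 0 0 0" --pt "1 0 -0.001 0.024 0 0 0" --pt "1 0 -0.001 0.027 0 0 0" --pt "1 0 -0.001 0.03 0 0 0" --pt "1 0 -0.001 0.033 0 0 0" --pt "1 0 -0.001 0.036 0 0 0" --pt "1 0 -0.001 0.038 0 0 0" --pt "1 0 -0.001 0.038 0 0 0"

```text
time: 10.3
ee_pos: [0.5959, 0.2677, 0.1267]
ee_rot: [0.0, 0.182, 0.983, 0.0]
force: [-1.1, -0.6, 1.1]
finger_gap: -0.0003
```

arm_command --pt "1 0 0 -0.005 0 0 0" --pt "1 0 0 -0.02 0 0 0" --pt "1 0 0 -0.05 0 0 0" --pt "1 0 0 -0.08 0 0 0" --pt "1 0 0 -0.08 0 0 0" --pt "1 0 0 -0.08 0 0 0"

```text
time: 10.9
ee_pos: [0.5972, 0.2682, 0.2095]
ee_rot: [0.002, 0.182, 0.983, 0.001]
force: [0.3, 0.0, -2.1]
finger_gap: 0.0002
```

```bash
python3 go.py .595 .267 .2; python3 chk.py; python3 - <<'E'
from m import *
c=bot.read_camera("side")
cv2.imwrite("pics/s5.png",cv2.resize(c["pixels"][:,:,::-1],(800,600),interpolation=cv2.INTER_CUBIC))
E
```

```text
t 10.9 pos [0.5972 0.2682 0.2095] q [0.002  0.1824 0.9832 0.0011] F [ 0.33  0.   -2.1 ] gap 0.0002 j [ 0.32  0.34  0.01  1.24 -0.    0.69]
shift [ 0.0017 -0.0019  0.0094]
round 144 [ 0.5322 -0.0496  0.1011] [0.0971 0.1016 0.1033]
square 274 [ 0.5518 -0.251   0.1138] [0.1101 0.1141 0.1158]
bar 87 [0.5953 0.2642 0.1236] [0.1189 0.1246 0.1267]
```

View pics/s5.png

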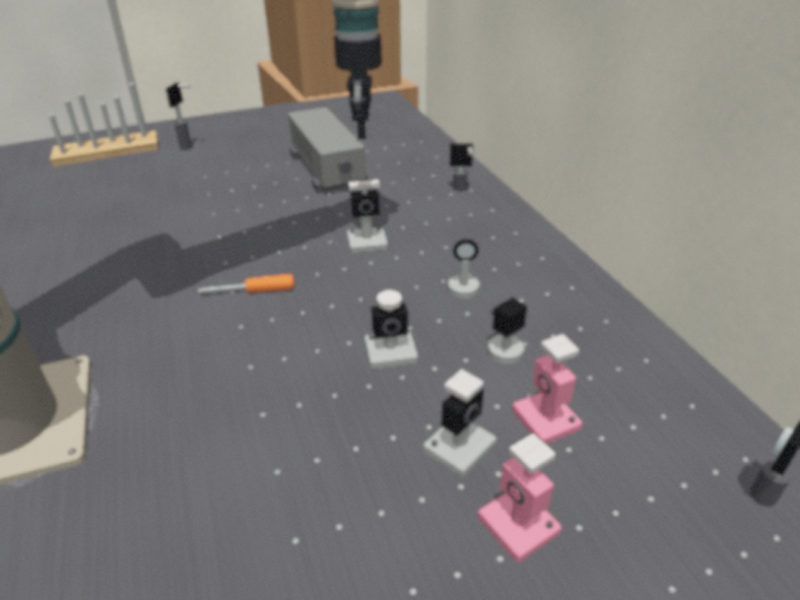

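All three caps are down at (389,298), (463,385) and (363,186). Every foot and bystander is where it was at the start, and the tool is clear.

```bash
python3 -c "
from plant import bot
print(bot.close_job())"
```

```text
the job is handed in; nothing more can be done
None
```

I pushed the round, square and bar caps down in that order with the shut fingertips, then raised the tool clear and handed the job in at about 11 s.

- **Travel:** the side camera's depth showed caps down about 15.5 mm (round), 15.3 mm (square) and 13.8 mm (bar). The round and square caps held their depth in later checks. The bar was measured once, just after I let go.
- **Scene:** in the last side picture, the shutter feet, lens, detector, screwdriver and pink look-alikes stand where they were at the start. I judged this by eye, without measuring each one.
- **Checks that disagreed:**
  - The force sensor read at most 2.5 N at the end of each press, less than the 4.5 N or so expected. It showed almost nothing on the first press, so I confirmed contact by picture and depth instead.
  - Triangulated cap heights were 5–8 mm below the stated ones, while the direct depth readings were within about 5 mm.

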